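Clear the dip bowls after dinner

ROBOT

A 6-joint arm with a two-finger parallel gripper is mounted at the origin on the work surface. World frame = base frame: x ahead of the robot, y to its left, z up, the work surface at z = 0. Lengths are in m, angles in rad, forces in N, time in s.
With the tool pointing down it reaches from about 0.325 to 0.85 m from the base axis. Payload 4.4 kg.
Tool frame: the origin (TCP) lies on the centre line of the jaws, within the pads' length; the fingertips stand 22 mm ahead of it and the grasp point (between the pads) lies 3 mm ahead of it (ctrl.nose_length is the distance from the TCP to the fingertips, in m); x points along the fingers, z is the direction in which the jaws open and shut, and the axes are right-handed (so a half turn about x gives the same grasp; the last joint's range is limited). The gripper opens to 94 mm and grips with 3 to 60 N. Pads are 16 mm wide; open, the fingers measure 119 mm over their backs; the gripper's body (75 mm by 177 mm) begins 78 mm behind the grasp point.
Start: joints at [1.087, 0.207, 1.542, -0, 1.393, -0.15], TCP at [0.188, 0.543, 0.192] pointing down, gripper open.
Joint ranges: [-2.73, 2.73], [-0.86, 2.22], [0.23, 2.46], [-1.11, 4.25], [0.08, 2.63], [-2.82, 2.82]. Speed limits (rad/s): [2.79, 2.79, 3.14, 3.14, 3.14, 3.14].

INTERFACE

Orientations are given as a unit quaternion [w, x, y, z].
In Python, from cell import ctrl, imaging, workorder, telemetry gives the robot as it stands. Calls block until the motion is done:
- ctrl.move_pose(position, orientation): joint-space move of the TCP to a pose.
- ctrl.move_straight(position, v=0.15, frame=None, f_stop=None): straight line of the TCP; frame=None keeps the orientation; v is the mean speed in m/s. With f_stop (N) it stops when the force on the tool has changed by that much, and returns True; else False.
- ctrl.movej(angles): joint-space move.
- ctrl.open_gripper() and ctrl.close_gripper(): open the fingers fully, or close them until they stop; the grip force is fixed at half the most.
- ctrl.hold(seconds).
- ctrl.ik(position, orientation): joint angles nearest the present ones, or None.
- imaging.capture(name): name is "side" or "top"; returns a dict with "pixels" (420x560x3 uint8, blue, green, red), "fx", "fy", "cx", "cy" (pixels), "dist_coeffs" ([k1, k2, p1, p2, k3] as OpenCV has them; the pictures are not rectified), "rvec" (rotation vector, rad) and "tvec" (3), from world to camera coordinates, as OpenCV has them. Camera axes: x right, y down, z forward; pixel columns grow to the right and rows downward; lengths in m; the calibration is good to about 2 mm. A picture is of the moment at which its call begins. There is no depth.
A pose or a line that the arm cannot do raises ctrl.IKError and nothing moves.
- workorder.close_job(): hands the job in, once; it reports no verdict.
Readings, each from a call of its own:
- telemetry.read_time(): time.
- telemetry.read_joint_pos(): joint angles.
- telemetry.read_joint_velocities(): joint speeds.
- telemetry.read_effort(): joint torques, N m.
- telemetry.read_ee_pos(): TCP position.
- telemetry.read_eef_rot(): TCP orientation.
- telemetry.read_force(): force on the tool from outside, world axes, zero at the start.
- telemetry.read_wrist_torque(): the same for the moment, N m.
- telemetry.read_opening(): finger opening in m.
Only numpy, scipy, OpenCV 4.12 (cv2) and the standard library are available. Lean on these libraries where they do the work, as an engineer would, in place of code of your own. Each camera call takes 0.05 s, during which the arm holds its last target.

TASK

Clear away the dip set after dinner: nest every loose bowl on the table in size order inside the terracotta crock, largest outermost, each standing upright on the floor of the next larger one, and then close the crock with its conical lid, fully home. Also slip every brass napkin ring over the post of the wooden holder, and leave the jar, mill, tumbler and the two shakers where they stand.

Things in the scene. Friction and masses are not known exactly. Their poses are not given: they have to be found in the camera images.
- crock: terracotta crock, the outermost vessel, open on top, standing on the table: round, slightly tapered, outer diameter 160 at the rim and 146 at the foot, wall 8, height 56, solid base 12 thick (the inner floor is 12 above the underside); origin at the centre of the underside, z up
- bowl_blue: blue bowl, the largest of the loose bowls (may be absent): open on top, round, slightly tapered, outer diameter 136 at the rim and 122 at the foot, wall 8, height 56, solid base 12 thick; origin at the centre of the underside, z up out of the mouth. Standing in a larger vessel it has at least 4 of play all round and its rim stands 12 higher
- bowl_white: white bowl, the second largest of the loose bowls (may be absent): open on top, round, slightly tapered, outer diameter 112 at the rim and 98 at the foot, wall 8, height 56, solid base 12 thick; origin at the centre of the underside, z up out of the mouth. Standing in a larger vessel it has at least 4 of play all round and its rim stands 12 higher
- bowl_yellow: yellow bowl, the third of the loose bowls (may be absent): open on top, round, slightly tapered, outer diameter 88 at the rim and 74 at the foot, wall 8, height 56, solid base 12 thick; origin at the centre of the underside, z up out of the mouth. Standing in a larger vessel it has at least 4 of play all round and its rim stands 12 higher
- bowl_green: green bowl, the smallest of the loose bowls (may be absent): open on top, round, slightly tapered, outer diameter 64 at the rim and 50 at the foot, wall 8, height 56, solid base 12 thick; origin at the centre of the underside, z up out of the mouth. Standing in a larger vessel it has at least 4 of play all round and its rim stands 12 higher
- lid: terracotta conical lid of the crock, hollow below: 178 across its lower edge; a skirt 8 deep, 167 inside, goes round the crock's rim, which carries the lid; the hollow clears the nested bowls; knob 28 to 30 across on the axis, from 72 to 99 above the lower edge; origin at the centre of the lower edge, z up; closed, it lies 48 above the crock's origin
- holder: fixed wooden napkin-ring holder: round base 72 across and 10 thick, upright post 30 across with a bevelled top, its tip 92 above the table; origin at the centre of the underside, z up
- ring0: brass napkin ring (may be absent): outer diameter 52, hole 36, height 22; stands flat on the table, axis z; origin at the centre of its underside
- ring1: brass napkin ring (may be absent): outer diameter 52, hole 36, height 22; stands flat on the table, axis z; origin at the centre of its underside
- ring2: brass napkin ring (may be absent): outer diameter 52, hole 36, height 22; stands flat on the table, axis z; origin at the centre of its underside
- mustard_jar: bystander, to be left where it stands: mustard jar with a yellow cap, 52 across, 85 tall; origin at its underside, in the middle
- salt: bystander, to be left where it stands: white salt shaker, 38 across, 64 tall; origin at its underside, in the middle
- mill: bystander, to be left where it stands: wooden pepper mill, 46 across, 118 tall; origin at its underside, in the middle
- tumbler: bystander, to be left where it stands: amber glass tumbler, 64 across, 100 tall; origin at its underside, in the middle
- pepper: bystander, to be left where it stands: black pepper shaker, 38 across, 64 tall; origin at its underside, in the middle

How it is judged:
By the outcome, as a careful person would: the job done as asked, in the order asked, and still so for the second after the job is handed in, with the robot touching nothing.
Of bowl_blue, bowl_white, bowl_yellow, bowl_green only 3 to 4 are there at a start; the rules pass over those that are not, and their reading is None.
Of ring0, ring1, ring2 only 2 to 3 are there at a start; the rules pass over those that are not, and their reading is None.
At some moment in a run one of bowl_blue, bowl_white, bowl_yellow, bowl_green, ring0, ring1, ring2 may be knocked a few centimetres aside while the robot is not near it.
It also fails if it takes over 210 s, if anything falls off the work surface, if the arm or the gripper's body presses on something with over 40 N, if the wrist force passes 120 N, or if a joint passes its speed limit or range.

## Working session

There is one attempt and no reset: what is moved stays moved. The work goes in short steps, each a Python script; the robot and the scene stay as the last script left them, time stands still between calls to the robot, and variables do not carry over. Pictures are saved under pics/ and viewed, and the job is handed in when it is done.

```bash
ls; mkdir -p pics; python3 - <<'E'
from cell import ctrl, imaging, workorder, telemetry
import cv2
for n in("top","side"):
    c=imaging.capture(n); cv2.imwrite(f"pics/{n}0.png",c["pixels"])
    print({k:v for k,v in c.items() if k!="pixels"})
print(telemetry.read_time(),telemetry.read_eef_rot(),telemetry.read_ee_pos(),telemetry.read_opening())
E
```

```text
pics
{'fx': 470.32641366462036, 'fy': 470.32641366462036, 'cx': 271.8101980628491, 'cy': 209.38280633927357, 'dist_coeffs': array([-0.1064266,  0.       ,  0.       ,  0.       ,  0.       ]), 'rvec': array([ 2.16158285, -2.15876031,  0.11498319]), 'tvec': array([0.00784823, 0.53802507, 1.18618702])}
{'fx': 467.6090627900881, 'fy': 467.6090627900881, 'cx': 281.17984215647624, 'cy': 205.5909910511462, 'dist_coeffs': array([-0.13081062,  0.        ,  0.        ,  0.        ,  0.        ]), 'rvec': array([ 2.17745032, -0.33750866,  0.18699164]), 'tvec': array([-0.51486626,  0.12091293,  1.03183624])}
0.1 [ 0.57546377 -0.41031836  0.57675398  0.40967686] [0.18804122 0.54259467 0.19090384] 0.09387744909382707
```

View pics/top0.png

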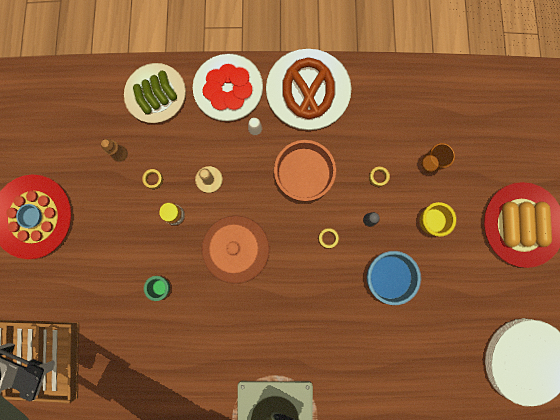

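View pics/side0.png

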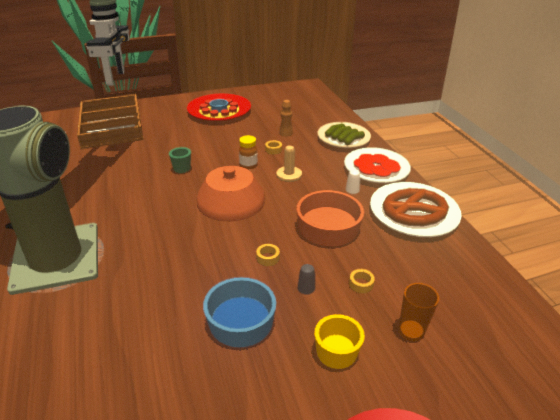

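The top view shows the blue bowl at (393,277), yellow at (438,219) and green at (157,288). The crock is at (305,171), the lid at (236,248) and the holder at (208,180). The three rings are at (152,179), (380,176) and (328,238). The white bowl isn't there, since the white item at the lower right is a plate. All bowls stand upright.

```bash
cat > H.py <<'E'
import numpy as np, cv2
from scipy.optimize import least_squares
from cell import ctrl, imaging, workorder, telemetry
def cam(c):
    K=np.array([[c["fx"],0,c["cx"]],[0,c["fy"],c["cy"]],[0,0,1]]);R=cv2.Rodrigues(c["rvec"])[0]
    return K,np.array(c["dist_coeffs"]),R,np.array(c["tvec"])
def plane(c,px,z):
    K,d,R,t=cam(c); u=cv2.undistortPoints(np.asarray(px,float).reshape(-1,1,2),K,d)[:,0]
    D=np.c_[u,np.ones(len(u))]@R; C=-R.T@t
    return (C+D*((z-C[2])/D[:,2])[:,None])[:,:2], C
def project(c,P):
    K,d,R,t=cam(c); return cv2.projectPoints(np.asarray(P,float).reshape(-1,1,3),c["rvec"],c["tvec"],K,d)[0][:,0]
RNG={ # hsv lo, hi
'blue':((95,60,40),(115,255,255)),'yellow':((24,170,60),(34,255,255)),'green':((60,80,30),(90,255,255)),
'terra':((3,120,90),(11,200,255)),'ring':((18,130,80),(30,255,255)),'holder':((12,60,120),(24,160,255))}
def mask(c,col,box):
    h=cv2.cvtColor(c["pixels"],cv2.COLOR_BGR2HSV); m=cv2.inRange(h,np.array(RNG[col][0]),np.array(RNG[col][1]))
    x0,y0,x1,y1=box; o=np.zeros_like(m); o[y0:y1,x0:x1]=m[y0:y1,x0:x1]; return o
def contour(m):
    cs=cv2.findContours(m,cv2.RETR_EXTERNAL,cv2.CHAIN_APPROX_NONE)[0]
    return max(cs,key=cv2.contourArea)[:,0].astype(float)
def circle(c,m,z,r,side=0):
    """known-radius circle; side=+1 far-from-nadir half, -1 near half, 0 all"""
    k=contour(m); # mask boundary pixels centres lie ~0.5px inside
    P,C=plane(c,k,z); px=abs(C[2]-z)/c["fx"]*0.5
    c0=(P.max(0)+P.min(0))/2
    for _ in range(4):
        d=P-c0; n=(c0-C[:2])/np.linalg.norm(c0-C[:2])
        s=d@n/np.linalg.norm(d,axis=1)
        sel=(side*s>0.0) if side else np.ones(len(P),bool)
        f=least_squares(lambda q:np.hypot(*(P[sel]-q).T)-(r-px),c0,loss='soft_l1',f_scale=.001); c0=f.x
    e=np.hypot(*(P[sel]-c0).T)-(r-px)
    return c0, np.sqrt((e**2).mean()), len(k)
E
python3 - <<'E'
from H import *
c=imaging.capture("top"); h=cv2.cvtColor(c["pixels"],cv2.COLOR_BGR2HSV)
for n,(x,y) in dict(blue=(393,277),bluerim=(393,252),yel=(433,219),yrim=(424,215),green=(160,288),grim=(146,288),crock=(305,171),crim=(277,171),lid=(250,262),lidlow=(215,262),knob=(233,248),ring=(319,238),ring2=(143,179),holder=(200,186),hold2=(215,187),table=(300,300)).items():
    print(n,h[y-1:y+2,x-1:x+2].reshape(-1,3).mean(0).round(),end=' ; ')
big=[]
for (x,y) in [(393,277),(438,219),(157,288),(305,171),(236,248),(208,180),(152,179),(380,176),(328,238)]:
    k=40; big.append(cv2.resize(c["pixels"][y-k:y+k,x-k:x+k],(198,198),interpolation=0))
cv2.imwrite("pics/crops.png",np.vstack([np.hstack(big[i:i+3]) for i in(0,3,6)]))
E
```

```text
blue [103. 153. 162.] ; bluerim [ 97.  73. 165.] ; yel [ 28. 190. 221.] ; yrim [ 26. 212. 211.] ; green [ 64. 143. 185.] ; grim [ 68. 109. 115.] ; crock [ 11. 165. 205.] ; crim [  9. 171. 148.] ; lid [ 11. 166. 206.] ; lidlow [ 12. 167. 203.] ; knob [ 11. 165. 202.] ; ring [ 22. 162. 177.] ; ring2 [ 21. 160. 211.] ; holder [ 21. 112. 223.] ; hold2 [ 22. 107. 224.] ; table [ 11. 167. 126.] ;
```

View pics/crops.png

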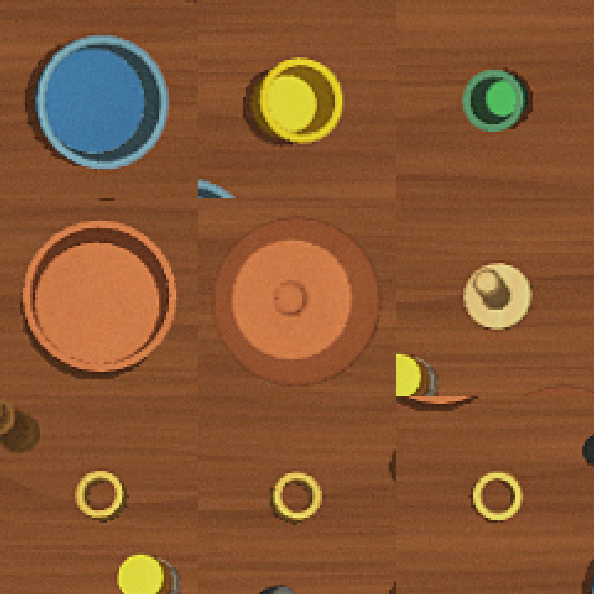

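```bash
cat >> H.py <<'E'
def smask(c,fn,ctr,half):
    h=cv2.cvtColor(c["pixels"],cv2.COLOR_BGR2HSV).astype(int); m=fn(h[...,0],h[...,1],h[...,2]).astype(np.uint8)*255
    o=np.zeros_like(m); x,y=np.round(ctr).astype(int); y0,x0=max(y-half,0),max(x-half,0)
    o[y0:y+half,x0:x+half]=m[y0:y+half,x0:x+half]; return o
F={'blue':(lambda h,s,v:(h>92)&(h<112)&(s>55)&(v>40),.056,.068,1,48),
'yellow':(lambda h,s,v:(h>=23)&(h<35)&(s>150)&(v>60),.056,.044,1,36),
'green':(lambda h,s,v:(h>50)&(h<90)&(s>70)&(v>50),.056,.032,1,26),
'crock':(lambda h,s,v:(h<14)&(s>120)&(v>172),.056,.080,1,45),
'ring':(lambda h,s,v:(h>17)&(h<30)&(s>110)&(v>135),.022,.026,1,20),
'holder':(lambda h,s,v:(h>17)&(h<27)&(s<150)&(v>150),.010,.036,-1,26)}
def find(c,n,ctr):
    fn,z,r,s,hf=F[n]; return circle(c,smask(c,fn,ctr,hf),z,r,s)
E
python3 - <<'E'
from H import *
c=imaging.capture("top"); h=cv2.cvtColor(c["pixels"],cv2.COLOR_BGR2HSV)
for n,p in [('blue',(393,277)),('yellow',(438,219)),('green',(157,288)),('crock',(305,171)),('holder',(208,182)),('ring',(152,179)),('ring',(380,176)),('ring',(328,238))]:
    q=find(c,n,p); print(n,q[0].round(4),round(q[1]*1e3,2),q[2])
print(plane(c,[(0,0)],0)[1])
for n,p,z in [('knob',(232.5,247.5),.099),('jar',(168,211),.085),('salt',(254,121),.064),('mill',(105,144),.118),('tumbler',(443,153),.1),('pepper',(372,217),.064)]: print(n,plane(c,[p],z)[0].round(3))
print(h[248,200:275:3])
print(c["pixels"][248,200:275:3])
E
```

```text
blue [ 0.3632 -0.2966] 0.89 150
yellow [ 0.5109 -0.4191] 0.82 94
green [0.3363 0.2988] 0.65 68
crock [ 0.6368 -0.0754] 0.86 173
holder [0.6217 0.1777] 0.7 74
ring [0.6219 0.3273] 0.75 52
ring [ 0.6284 -0.2755] 0.88 55
ring [ 0.4657 -0.1385] 0.62 54
[4.00923970e-01 4.70886863e-04 1.23928688e+00]
knob [[0.437 0.103]]
jar [[0.528 0.266]]
salt [[0.764 0.055]]
mill [[0.691 0.423]]
tumbler [[ 0.673 -0.421]]
pepper [[ 0.515 -0.244]]
[[ 12 164 134]
 [  9 167 150]
 [ 10 167 150]
 [ 10 167 177]
 [ 11 168 207]
 [ 11 162 206]
 [ 12 170 203]
 [ 11 165 205]
 [ 11 163 206]
 [ 10 181 148]
 [ 11 162 201]
 [ 11 169 199]
 [ 11 158 203]
 [ 10 174 160]
 [ 10 161 206]
 [ 11 162 205]
 [ 12 168 207]
 [ 12 162 212]
 [ 12 172 210]
 [ 11 168 196]
 [ 11 172 151]
 [ 11 170 150]
 [ 10 165 148]
 [ 10 164 118]
 [ 11 168 132]]
[[ 48  83 134]
 [ 52  82 150]
 [ 52  85 150]
 [ 61 100 177]
 [ 71 122 207]
 [ 75 124 206]
 [ 68 120 203]
 [ 72 120 205]
 [ 74 124 206]
 [ 43  78 148]
 [ 73 119 201]
 [ 67 117 199]
 [ 77 124 203]
 [ 51  88 160]
 [ 76 120 206]
 [ 75 124 205]
 [ 71 125 207]
 [ 77 130 212]
 [ 68 123 210]
 [ 67 115 196]
 [ 49  86 151]
 [ 50  86 150]
 [ 52  85 148]
 [ 42  67 118]
 [ 45  78 132]]
```

```bash
cat >> H.py <<'E'
from scipy.spatial.transform import Rotation as Ro
def quat(ang,tilt=0.,flip=1):
    u=np.array([np.cos(ang),np.sin(ang),0]);zz=np.array([0,0,1.])
    x=-u*np.sin(tilt)-zz*np.cos(tilt); z=flip*(u*np.cos(tilt)-zz*np.sin(tilt)); y=np.cross(z,x)
    q=Ro.from_matrix(np.c_[x,y,z]).as_quat(); return np.r_[q[3],q[:3]], x
def best(poses,ang,tilt=0.):
    """flip for which all positions solve, last joint most central"""
    r=[]
    for f in(1,-1):
        q,x=quat(ang,tilt,f); J=[ctrl.ik(list(p),list(q)) for p in poses]
        if all(j is not None for j in J): r.append((max(abs(j[5]) for j in J),f,[np.round(j,2).tolist() for j in J]))
    return min(r,key=lambda a:a[0]) if r else None
def st():
    print('t',round(telemetry.read_time(),1),'p',np.round(telemetry.read_ee_pos(),4),'F',np.round(telemetry.read_force(),1),'op',round(telemetry.read_opening()*1e3,1))
def snap(name,cam='top',box=None,k=1):
    c=imaging.capture(cam); im=c["pixels"]
    if box: im=im[box[1]:box[3],box[0]:box[2]]
    cv2.imwrite(f"pics/{name}.png",cv2.resize(im,None,fx=k,fy=k)); return c
TA=np.arctan(7/56)
def wallpick(b,R,ang,depth,z0=0.):
    u=np.array([np.cos(ang),np.sin(ang)]); q,x=quat(ang,TA)
    m=np.r_[b+u*(R-.004),.056+z0]; return m-x*(.022-depth)
E
python3 - <<'E'
from H import *
b=np.array([.3632,-.2966]);cr=np.array([.6368,-.0754])
for deg in range(0,360,30):
    a=np.radians(deg);p=wallpick(b,.068,a,.015);pl=p+np.r_[cr-b,.017]
    up=np.r_[0,0,.16]
    r=best([p,p+up,pl,pl+up],a,TA); print(deg,r and (round(r[0],2),r[1]))
E
```

```text
0 (np.float64(0.71), 1)
30 (np.float64(1.16), 1)
60 (np.float64(1.67), 1)
90 (np.float64(1.53), -1)
120 (np.float64(0.98), -1)
150 (np.float64(0.48), -1)
180 (np.float64(1.15), -1)
210 (np.float64(1.7), -1)
240 (np.float64(1.66), 1)
270 (np.float64(1.16), 1)
300 (np.float64(0.69), 1)
330 (np.float64(0.28), 1)
```

```bash
python3 - <<'E'
from H import *
b=np.array([.3632,-.2966]); a=np.radians(150)
p=wallpick(b,.068,a,.015); q,_=quat(a,TA,-1); q=list(q)
ctrl.move_pose(list(p+[0,0,.12]),q); st()
print(ctrl.move_straight(list(p+[0,0,.0]),v=.12,f_stop=10)); st()
ctrl.close_gripper(); st()
ctrl.move_straight(list(p+[0,0,.02]),v=.05); st()
snap('s1','side'); snap('t1')
E
```

```text
t 3.1 p [ 0.3074 -0.2639  0.183 ] F [-0.   0.8  0.5] op 94.0
False
t 4.2 p [ 0.3075 -0.2648  0.0636] F [-0.  -0.7 -0.7] op 93.8
t 5.6 p [ 0.307  -0.2642  0.0629] F [0.4 0.  0.1] op 0.5
t 6.2 p [ 0.3072 -0.2645  0.0834] F [ 0.3  0.1 -0. ] op 0.5
```

View pics/s1.png

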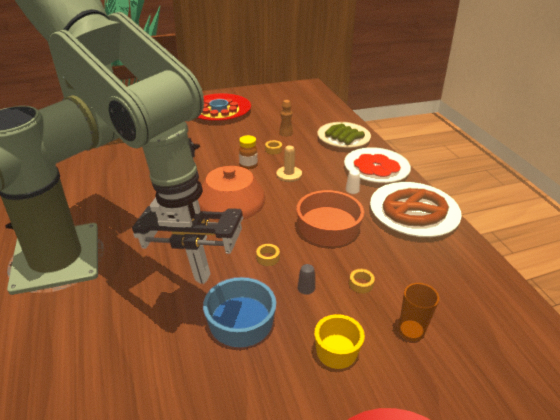

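View pics/t1.png

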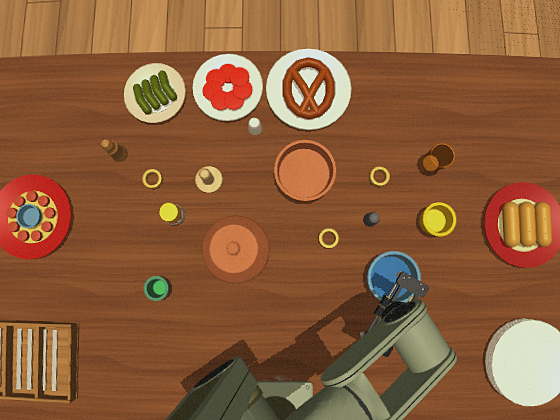

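```bash
python3 - <<'E'
from H import *
c=imaging.capture("side"); cv2.imwrite("pics/z1.png",cv2.resize(c["pixels"][200:360,120:300],None,fx=3.5,fy=3.5,interpolation=0))
R=Ro.from_quat(np.array(telemetry.read_eef_rot())[[1,2,3,0]]).as_matrix(); print(R.round(3))
p=np.array(telemetry.read_ee_pos()); print(project(c,[p,p+.022*R[:,0]]),[project(c,[[.3632+.068*np.cos(t),-.2966+.068*np.sin(t),.056] for t in (np.radians(150),)])])
t=imaging.capture("top"); print(find(t,'blue',(393,277))); print(project(t,[p,p+.022*R[:,0]]))
E
```

```text
[[ 0.107  0.5    0.859]
 [-0.062  0.866 -0.496]
 [-0.992  0.     0.123]]
[[205.07807733 286.09553299]
 [207.49826098 294.50467009]] [array([[204.91283263, 295.838354  ]])]
(array([ 0.39233731, -0.27216244]), np.float64(0.019316988314959177), 158)
[[383.0790146  301.1378782 ]
 [381.60888634 299.47727967]]
```

View pics/z1.png

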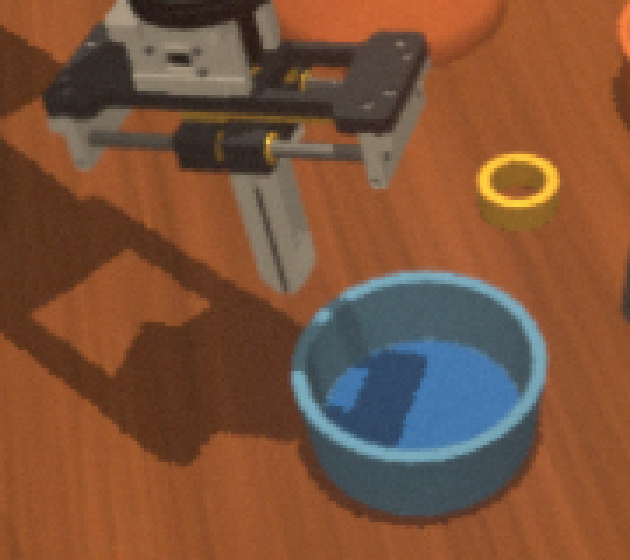

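```bash
python3 - <<'E'
from H import *
print(ctrl.nose_length, telemetry.read_ee_pos(), telemetry.read_joint_pos())
print([a for a in dir(ctrl) if a[0]!='_'])
c=imaging.capture("side"); t=imaging.capture("top")
# blue rim ellipse in side: far half
for n,p in [('blue',(240,312)),('yellow',(339,340))]:
    print(n,circle(c,smask(c,F[n][0],p,48),.056,F[n][2],0))
    print(project(c,[[.3632,-.2966,.056],[.5109,-.4191,.056]]))
E
```

```text
0.022 [ 0.30684439 -0.26389955  0.08265178] [-0.97368746 -0.13287284  2.14484543  0.06339358  1.01908337 -0.48032677]
['IKError', 'close_gripper', 'hold', 'ik', 'move_pose', 'move_straight', 'movej', 'nose_length', 'open_gripper']
blue (array([ 0.35996338, -0.30775161]), np.float64(0.00953084280472835), 220)
[[239.54945371 301.95593046]
 [338.88059798 332.87363459]]
yellow (array([ 0.51087321, -0.4197981 ]), np.float64(0.0009828062896551444), 127)
[[239.54945371 301.95593046]
 [338.88059798 332.87363459]]
```

```bash
python3 - <<'E'
from H import *
a=np.radians(150); q,_=quat(a,0,-1); q=list(q)
ctrl.move_straight([.307,-.264,.16],v=.2)
ctrl.move_pose([.39,-.13,.10],q); ctrl.hold(.2); st()
c=imaging.capture("side"); cv2.imwrite("pics/z2.png",cv2.resize(c["pixels"][130:300,170:330],None,fx=3.5,fy=3.5,interpolation=0))
p=np.array(telemetry.read_ee_pos()); print(project(c,[p,p-[0,0,.022]])-[170,130])
print(ctrl.move_straight([.39,-.13,.018],v=.03,f_stop=6)); st()
ctrl.move_straight([.39,-.13,.08],v=.15)
E
```

```text
t 7.9 p [ 0.3898 -0.1314  0.1005] F [-0.4 -0.7  0.2] op 0.6
[[ 61.96816007  97.63200611]
 [ 62.51268113 105.78725482]]
False
t 10.8 p [ 0.3901 -0.1301  0.0181] F [-0.1 -0.3 -0.9] op 0.3
```

View pics/z2.png

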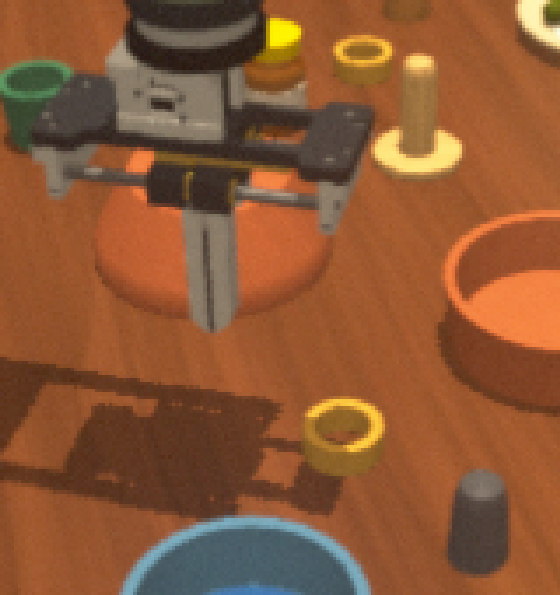

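The tool is shorter than stated. The tips show about 29 mm above the predicted point, and there was no contact at TCP z=18 mm. I'll touch the table to measure it.

```bash
python3 - <<'E'
from H import *
ctrl.move_straight([.39,-.13,.015],v=.15); ctrl.hold(.2); st()
try:
  print(ctrl.move_straight([.39,-.13,-.02],v=.02,f_stop=5)); st()
  c=snap('z3s','side')
finally:
  ctrl.move_straight([.39,-.13,.08],v=.15)
E
```

```text
t 12.2 p [ 0.391  -0.1306  0.016 ] F [-0.5  0.1 -0.4] op 0.5
True
t 13.5 p [ 0.3899 -0.13   -0.0132] F [-0.9 -0.3  4.5] op 0.5
```

View pics/z3s.png

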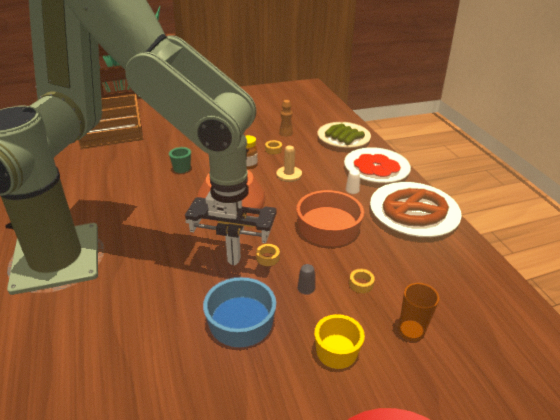

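Contact came at TCP z=-13 mm, so the tips sit about 13 mm behind the reported TCP instead of 22 mm ahead of it. I'll use the measured nose length, and retry the blue bowl.

```bash
cat >> H.py <<'E'
N=-.0125
def wallpick(b,R,ang,depth,z0=0.):
    u=np.array([np.cos(ang),np.sin(ang)]); q,x=quat(ang,TA)
    m=np.r_[b+u*(R-.004),.056+z0]; return m-x*(N-depth)
E
python3 - <<'E'
from H import *
c=imaging.capture("top"); r=find(c,'blue',(393,277)); print(r); b=r[0] if r[1]<.002 else np.array([.3632,-.2966]); a=np.radians(150)
p=wallpick(b,.068,a,.015); q,_=quat(a,TA,-1); q=list(q); print(p,b)
ctrl.open_gripper()
ctrl.move_pose(list(p+[0,0,.12]),q); st()
print(ctrl.move_straight(list(p),v=.10,f_stop=10)); st()
ctrl.close_gripper(); st()
if telemetry.read_opening()>.004:
    ctrl.move_straight(list(p+[0,0,.03]),v=.06); st()
c=imaging.capture("side"); cv2.imwrite("pics/z4.png",cv2.resize(c["pixels"][200:360,120:300],None,fx=3.5,fy=3.5,interpolation=0))
E
```

```text
(array([ 0.36309182, -0.29657957]), np.float64(0.0008792718843334826), 155)
[ 0.31062017 -0.26628505  0.02871236] [ 0.36309182 -0.29657957]
t 16.5 p [ 0.3106 -0.2657  0.1483] F [ 0.  -0.1  0.9] op 93.7
False
t 17.9 p [ 0.311  -0.2668  0.0293] F [-0.2 -0.2 -0.1] op 94.2
t 19.2 p [ 0.3108 -0.2664  0.0289] F [ 0.2 -0.7  0. ] op 8.0
t 19.8 p [ 0.3105 -0.2661  0.0587] F [ 0.3 -1.2 -1.4] op 8.1
```

View pics/z4.png

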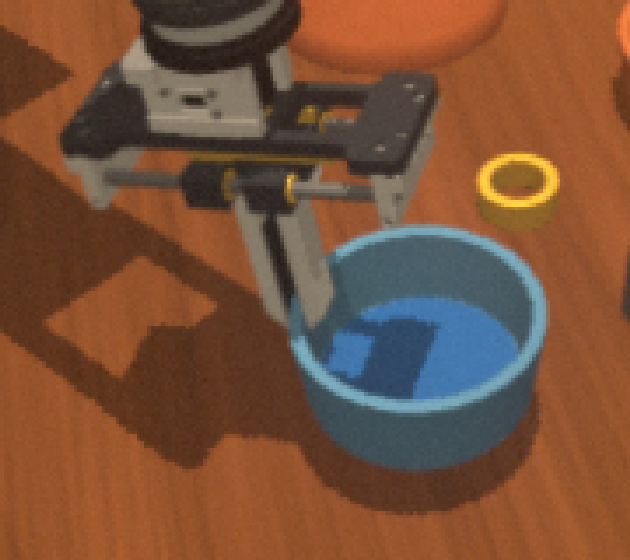

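The blue bowl is held level at 8.0 mm opening and weighs about 1.5 N. Next I carry it to the crock.

```bash
python3 - <<'E'
from H import *
b=np.array([.3631,-.2966]); a=np.radians(150);cr=np.array([.6368,-.0754])
p=wallpick(b,.068,a,.015); q,_=quat(a,TA,-1); q=list(q)
pl=p+np.r_[cr-b,0]
ctrl.move_straight(list(p+[0,0,.13]),v=.2)
ctrl.move_pose(list(pl+[0,0,.10]),q); ctrl.hold(.2); st()
c=snap('t5'); r=circle(c,smask(c,F['blue'][0],project(c,[[*cr,.156]])[0],60),.156,.068,1); print('blue held',r)
c=imaging.capture("side"); cv2.imwrite("pics/z5.png",cv2.resize(c["pixels"][100:280,220:420],None,fx=3.2,fy=3.2,interpolation=0))
E
```

```text
t 22.0 p [ 0.584  -0.0464  0.1291] F [ 0.4  0.5 -2.3] op 8.1
blue held (array([ 0.63277375, -0.07055666]), np.float64(0.008959481162944354), 167)
```

View pics/z5.png

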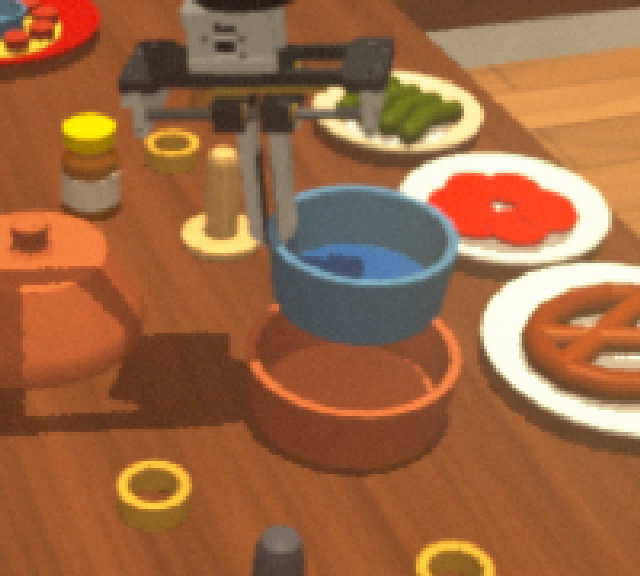

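View pics/t5.png

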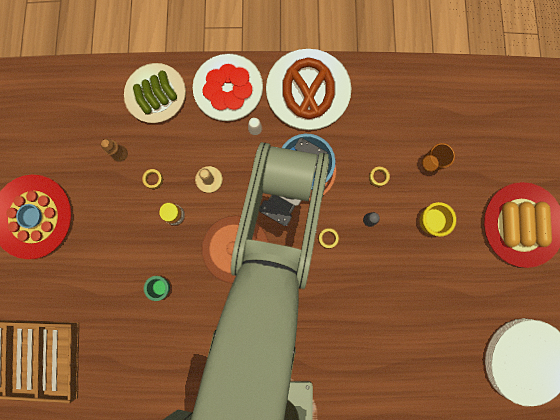

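```bash
python3 - <<'E'
from H import *
c=imaging.capture("top");s=imaging.capture("side")
for z,cc,sel in ((.156,c,lambda k:(k[:,1]<152)|(k[:,0]>328)),(.156,s,None)):
    m=smask(cc,F['blue'][0],project(cc,[[.6368,-.0754,z]])[0],60); k=contour(m); P,_=plane(cc,k,z)
    if sel is not None: P=P[sel(k)]
    else:
        # side: upper/far & right rim edge only
        kk=k; P=P[(kk[:,1]<project(cc,[[.6368,-.0754,z]])[0,1])&(kk[:,0]>312)]
    f=least_squares(lambda q:np.hypot(*(P-q).T)-.0675,[.637,-.075],loss='cauchy',f_scale=.001)
    print(f.x.round(4),len(P),np.median(abs(f.fun)))
E
```

```text
[ 0.6361 -0.0712] 149 0.0018395310653615132
[ 0.6318 -0.075 ] 32 0.0009503615660111722
```

```bash
python3 - <<'E'
from H import *
b=np.array([.3631,-.2966]); a=np.radians(150);cr=np.array([.6368,-.0754])
p=wallpick(b,.068,a,.015); pl=p+np.r_[cr-b,0]
ctrl.move_straight(list(pl+[0,0,.055]),v=.12)
print(ctrl.move_straight(list(pl+[0,0,.017]),v=.05,f_stop=8)); st()
ctrl.open_gripper(); st()
ctrl.move_straight(list(pl+[0,0,.12]),v=.2); 
c=imaging.capture("side"); cv2.imwrite("pics/z6.png",cv2.resize(c["pixels"][100:280,220:420],None,fx=3.2,fy=3.2,interpolation=0))
E
```

```text
False
t 23.7 p [ 0.5846 -0.0452  0.0459] F [ 0.   0.4 -1.5] op 7.9
t 25.0 p [ 0.5843 -0.0451  0.0457] F [-0.2  0.3  0.1] op 94.1
```

View pics/z6.png

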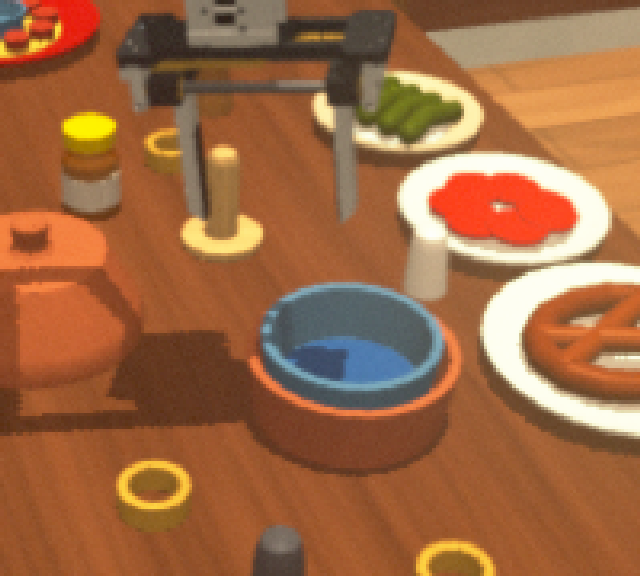

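Blue is seated in the crock with its rim level and the proper step above the crock's rim. Yellow is next.

```bash
python3 - <<'E'
from H import *
for deg in range(0,360,30):
    a=np.radians(deg);b=np.array([.5109,-.4191]);p=wallpick(b,.044,a,.015);pl=p+np.r_[np.array([.6368,-.0754])-b,.03]
    up=np.r_[0,0,.14]; r=best([p,p+up,pl,pl+up],a,TA); print(deg,r and (round(r[0],2),r[1]),end=' | ')
p=np.array(telemetry.read_ee_pos()); ctrl.move_pose([.45,-.30,.2],list(quat(np.radians(150),0,-1)[0]))
c=snap('t6')
print('yellow',find(c,'yellow',(438,219)))
m=smask(c,F['blue'][0],project(c,[[.6368,-.0754,.068]])[0],48); print('blue',circle(c,m,.068,.068,1)); print('crock',find(c,'crock',(305,171)))
E
```

```text
0 (np.float64(0.73), 1) | 30 (np.float64(1.21), 1) | 60 (np.float64(1.72), 1) | 90 (np.float64(1.5), -1) | 120 (np.float64(0.94), -1) | 150 (np.float64(0.36), -1) | 180 (np.float64(0.97), -1) | 210 (np.float64(1.52), -1) | 240 (np.float64(1.69), 1) | 270 (np.float64(1.19), 1) | 300 (np.float64(0.71), 1) | 330 (np.float64(0.26), 1) | Traceback (most recent call last):
  File "<stdin>", line 7, in <module>
  File "H.py", line 45, in find
    fn,z,r,s,hf=F[n]; return circle(c,smask(c,fn,ctr,hf),z,r,s)
                             ~~~~~~^^^^^^^^^^^^^^^^^^^^^^^^^^^^
  File "H.py", line 24, in circle
    k=contour(m); # mask boundary pixels centres lie ~0.5px inside
  File "H.py", line 21, in contour
    return max(cs,key=cv2.contourArea)[:,0].astype(float)
           ~~~^^^^^^^^^^^^^^^^^^^^^^^^
ValueError: max() iterable argument is empty
```

View pics/t6.png

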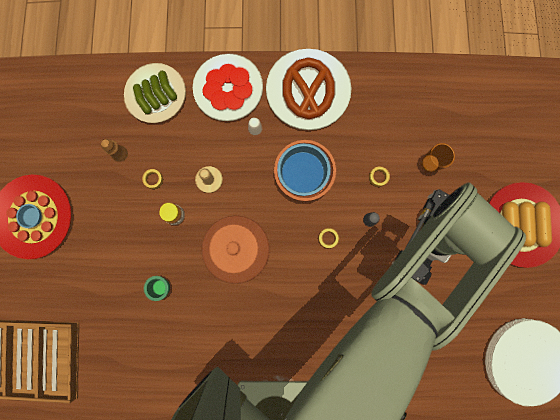

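```bash
python3 - <<'E'
from H import *
c=imaging.capture("top");s=imaging.capture("side")
cv2.imwrite("pics/s7.png",s["pixels"])
m=smask(c,F['blue'][0],project(c,[[.6368,-.0754,.068]])[0],48); print('blue',circle(c,m,.068,.068,1)); print('crock',find(c,'crock',(305,171)))
for z in(.056,): print('yel side',circle(s,smask(s,F['yellow'][0],(339,340),36),z,.044,0))
E
```

```text
blue (array([ 0.63568882, -0.0711709 ]), np.float64(0.0010943072750280584), 146)
crock (array([ 0.6368308 , -0.07538185]), np.float64(0.0008566466446280125), 173)
yel side (array([ 0.51090221, -0.41988793]), np.float64(0.0009208436601922684), 127)
```

View pics/s7.png

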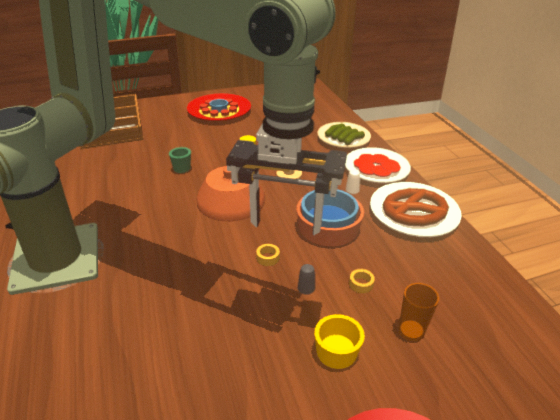

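```bash
python3 - <<'E'
from H import *
b=np.array([.5109,-.4194]); a=np.radians(150);cr=np.array([.6362,-.0735])
p=wallpick(b,.044,a,.015); q,_=quat(a,TA,-1); q=list(q); pl=p+np.r_[cr-b,0]
ctrl.move_pose(list(p+[0,0,.10]),q)
print(ctrl.move_straight(list(p),v=.10,f_stop=8)); st()
ctrl.close_gripper(); st()
if telemetry.read_opening()>.004:
    ctrl.move_straight(list(p+[0,0,.14]),v=.15)
    ctrl.move_pose(list(pl+[0,0,.14]),q); ctrl.hold(.2); st()
c=imaging.capture("side"); cv2.imwrite("pics/z8.png",cv2.resize(c["pixels"][80:280,220:420],None,fx=2.8,fy=2.8,interpolation=0))
E
```

```text
False
t 28.7 p [ 0.4798 -0.4018  0.0296] F [-0.4 -0.3 -0.6] op 93.9
t 30.0 p [ 0.4794 -0.4013  0.0289] F [0.1 0.6 0.7] op 8.3
t 32.7 p [ 0.6045 -0.0565  0.1687] F [-0.1  0.4 -0.5] op 8.1
```

View pics/z8.png

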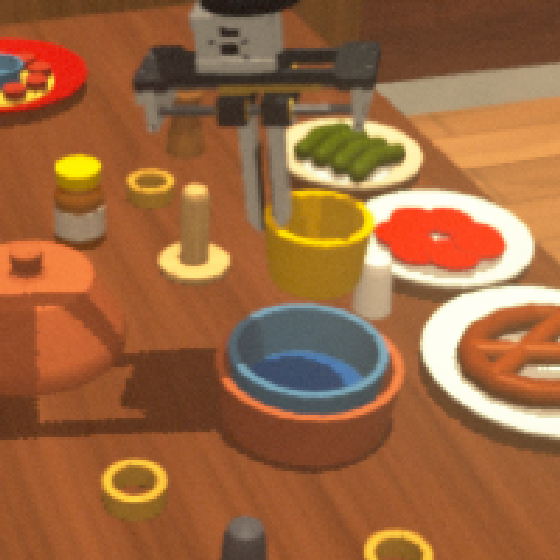

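Yellow is held level above the nest, so I lower and release it. Then I'll move aside and locate yellow and green.

```bash
python3 - <<'E'
from H import *
b=np.array([.5109,-.4194]); a=np.radians(150);cr=np.array([.6362,-.0735])
p=wallpick(b,.044,a,.015); pl=p+np.r_[cr-b,0]
ctrl.move_straight(list(pl+[0,0,.07]),v=.15)
print(ctrl.move_straight(list(pl+[0,0,.029]),v=.05,f_stop=8)); st()
ctrl.open_gripper(); st()
ctrl.move_straight(list(pl+[0,0,.14]),v=.2)
ctrl.move_pose([.40,.16,.22],list(quat(np.radians(150),0,-1)[0]))
c=snap('t9'); s=snap('s9','side')
m=smask(c,F['yellow'][0],project(c,[[*cr,.08]])[0],32); print('yellow',circle(c,m,.08,.044,1))
m=smask(c,F['blue'][0],project(c,[[.6368,-.0754,.068]])[0],48); print('blue',circle(c,m,.068,.068,1))
try: print('green',find(c,'green',(157,288)))
except Exception as e: print(e)
print('green side',circle(s,smask(s,F['green'][0],(180,158),20),.056,.032,0))
st()
E
```

```text
False
t 34.3 p [ 0.6049 -0.0553  0.058 ] F [ 0.5  1.3 -1.7] op 8.3
t 35.6 p [ 0.6044 -0.0552  0.0576] F [-0.1  0.6 -0.3] op 94.0
yellow (array([ 0.63492421, -0.07259818]), np.float64(0.0010323379279691108), 95)
blue (array([ 0.63562577, -0.07117464]), np.float64(0.001072380279317352), 146)
green (array([0.33711481, 0.29772944]), np.float64(0.0025042406810260515), 25)
green side (array([0.33444019, 0.29830228]), np.float64(0.002452882844380436), 47)
t 37.6 p [0.4007 0.1593 0.2196] F [ 0.6 -0.1  0.1] op 93.8
```

View pics/s9.png

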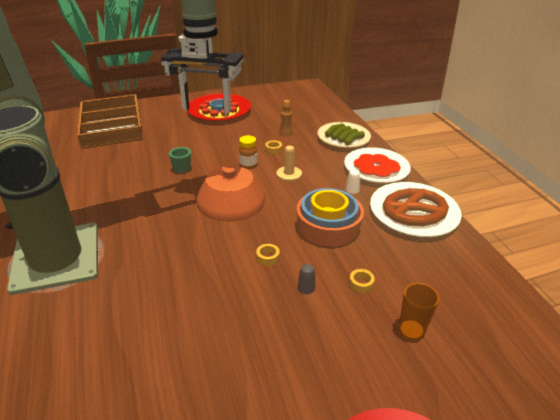

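View pics/t9.png

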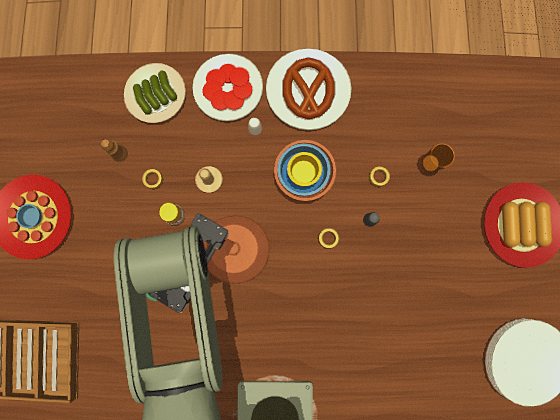

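```bash
python3 - <<'E'
from H import *
b=np.array([.3363,.2988]); y=np.array([.6352,-.0728])
D=.012
p=np.r_[b,.056-D+N]; pl=np.r_[y,p[2]]
cand=[]
for deg in range(0,180,15):
    a=np.radians(deg); r=best([p,p+[0,0,.15],pl+[0,0,.03],pl+[0,0,.15]],a)
    if r: cand.append((r[0],deg,r[1]))
print(min(cand)); _,deg,f=min(cand)
q=list(quat(np.radians(deg),0,f)[0])
ctrl.move_pose(list(p+[0,0,.12]),q)
print(ctrl.move_straight(list(p),v=.10,f_stop=8)); st()
ctrl.close_gripper(); st()
if telemetry.read_opening()>.05:
    ctrl.move_straight(list(p+[0,0,.17]),v=.15)
    ctrl.move_pose(list(pl+[0,0,.15]),q); ctrl.hold(.2); st()
c=imaging.capture("side"); cv2.imwrite("pics/z10.png",cv2.resize(c["pixels"][80:280,220:420],None,fx=2.8,fy=2.8,interpolation=0))
m=smask(c,F['green'][0],project(c,[[*y,.2]])[0],30); k=contour(m); print(k.min(0),k.max(0), project(c,[[*y,.206]]))
P,_=plane(c,k[k[:,1]<np.median(k[:,1])],.206); 
snap('t10')
E
```

```text
(np.float64(0.5111455984448443), 15, 1)
False
t 39.7 p [0.337  0.2992 0.0321] F [-0.7 -0.7  0.6] op 93.9
t 40.3 p [0.3362 0.2988 0.0316] F [-0.7 -0.3  2.3] op 62.8
t 43.5 p [ 0.6352 -0.0716  0.1819] F [ 0.6 -0.5 -0.6] op 62.7Traceback (most recent call last):
  File "<stdin>", line 18, in <module>
  File "H.py", line 21, in contour
    return max(cs,key=cv2.contourArea)[:,0].astype(float)
           ~~~^^^^^^^^^^^^^^^^^^^^^^^^
ValueError: max() iterable argument is empty
```

View pics/z10.png

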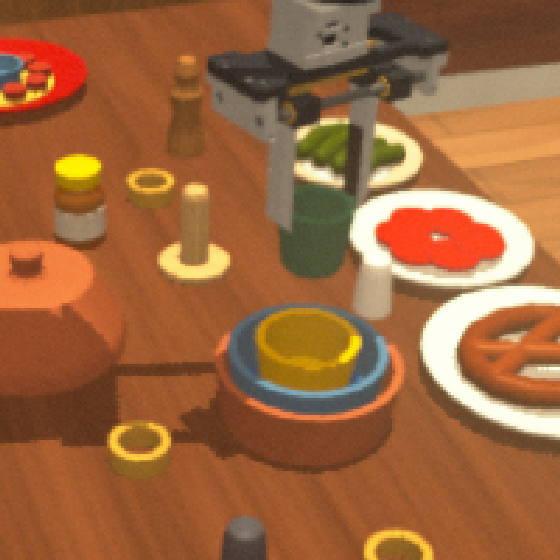

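```bash
python3 - <<'E'
from H import *
y=np.array([.6352,-.0728]); z=.056-.012+N
ctrl.move_straight([*y,z+.085],v=.15)
print(ctrl.move_straight([*y,z+.038],v=.04,f_stop=6)); st()
c=imaging.capture("side"); cv2.imwrite("pics/z11.png",cv2.resize(c["pixels"][100:260,240:400],None,fx=3.5,fy=3.5,interpolation=0))
E
```

```text
False
t 45.4 p [ 0.6355 -0.0729  0.0699] F [ 0.6 -0.5 -0.7] op 63.1
```

View pics/z11.png

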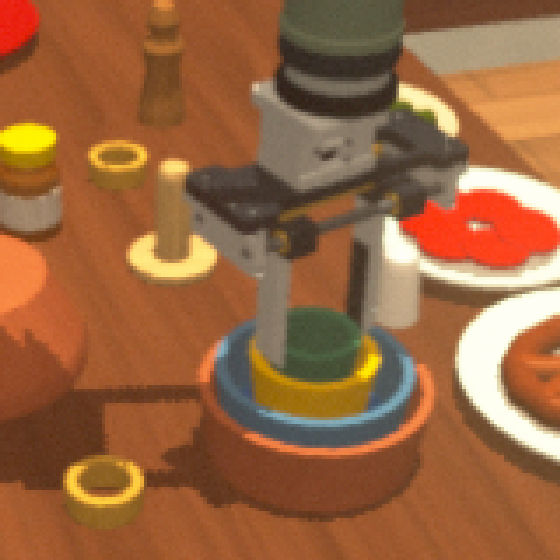

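```bash
python3 - <<'E'
from H import *
y=np.array([.6352,-.0728]); z=.056-.012+N
ctrl.open_gripper()
ctrl.move_straight([*y,z+.12],v=.2)
ctrl.move_pose([.45,.25,.25],list(quat(np.radians(105),0,1)[0])) if ctrl.ik([.45,.25,.25],list(quat(np.radians(105),0,1)[0])) is not None else None
c=imaging.capture("side"); t=imaging.capture("top"); st()
cv2.imwrite("pics/z12.png",np.hstack([cv2.resize(c["pixels"][150:260,270:390],(400,367),interpolation=0),cv2.resize(t["pixels"][131:211,265:345],(367,367),interpolation=0)]))
cv2.imwrite("pics/t12.png",t["pixels"])
m=smask(t,F['green'][0],project(t,[[*y,.092]])[0],24); print('green',circle(t,m,.092,.032,1))
m=smask(t,F['yellow'][0],project(t,[[*y,.08]])[0],32); print('yellow',circle(t,m,.08,.044,1))
m=smask(t,F['blue'][0],project(t,[[.6368,-.0754,.068]])[0],48); print('blue',circle(t,m,.068,.068,1)); print('crock',find(t,'crock',(305,171)))
# knob
m=smask(t,lambda h,s,v:(v>180)&(h<14)&(s>120),(234,248),40); k=contour(m); print('lidtop',k.min(0),k.max(0))
E
```

```text
t 48.2 p [0.4504 0.2492 0.2493] F [ 0.4 -0.4  0.1] op 93.9
green (array([ 0.63404882, -0.07034419]), np.float64(0.000979303127643896), 67)
yellow (array([ 0.63490165, -0.07248057]), np.float64(0.0010407146682695405), 95)
blue (array([ 0.63568882, -0.0711709 ]), np.float64(0.0010943072750280584), 146)
crock (array([ 0.63678259, -0.07535361]), np.float64(0.0008470423459177123), 173)
lidtop [210. 225.] [257. 272.]
```

View pics/z12.png

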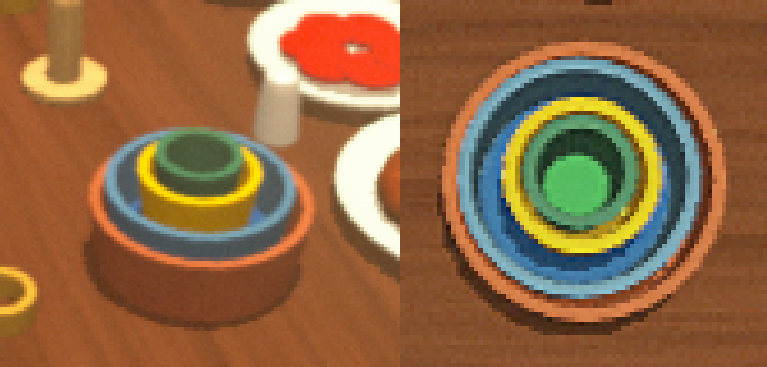

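View pics/t12.png

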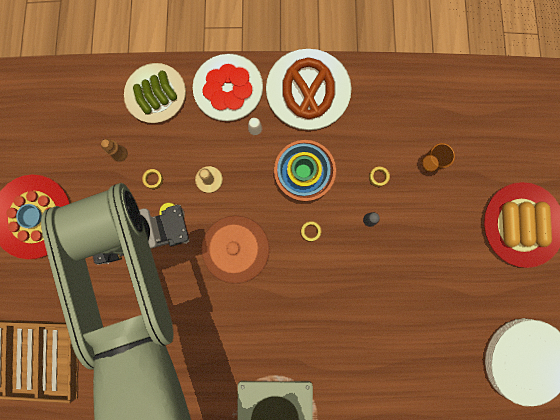

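All four vessels are nested and concentric within their play. Meanwhile the middle ring was knocked from (328,238) to (311,231). The lid is next, and I'll squeeze its knob at two perpendicular yaws to centre it.

```bash
python3 - <<'E'
from H import *
t=imaging.capture("top")
m=smask(t,lambda h,s,v:(v>180)&(h<14)&(s>120),(234,248),40); P,_=plane(t,contour(m),.068)
(cx,cy),r=cv2.minEnclosingCircle(P.astype(np.float32)*1000); print('frustum',cx,cy,r)
f=least_squares(lambda q:np.hypot(*(P-q[:2]).T)-q[2],[.437,.103,.055],loss='soft_l1',f_scale=.001); print(f.x)
g=cv2.GaussianBlur(t["pixels"],(0,0),1.0); h=cv2.cvtColor(g,cv2.COLOR_BGR2HSV)
print('row',h[248,196:210,2],h[248,262:276,2]); 
# outer edge: radial max gradient of red channel about predicted z=0 circle
L=f.x[:2]
for z in(0.,):
  pts=[]
  for th in np.radians(np.arange(0,360,6)):
    rr=np.arange(.080,.099,.0005); uv=project(t,[[L[0]+a*np.cos(th),L[1]+a*np.sin(th),z] for a in rr]).astype(np.float32)
    v=cv2.remap(g[...,2].astype(np.float32),uv[:,0].reshape(1,-1),uv[:,1].reshape(1,-1),1)[0]
    gr=np.gradient(v); i=np.argmax(abs(gr)); pts.append([L[0]+rr[i]*np.cos(th),L[1]+rr[i]*np.sin(th)])
  pts=np.array(pts); e=least_squares(lambda q:np.hypot(*(pts-q).T)-.089,L,loss='cauchy',f_scale=.001); print('edge',e.x,np.median(abs(e.fun)))
p=np.array([.437,.103,.077+N]); 
for deg in range(0,180,15):
    a=np.radians(deg);r=best([p,p+[0,0,.2],np.r_[.6368,-.0754,p[2]+.048],np.r_[.6368,-.0754,p[2]+.15]],a); print(deg,r and (round(r[0],2),r[1]),end=' | ')
E
```

```text
frustum 436.4107666015625 104.1838150024414 60.31363296508789
[0.43608194 0.10435609 0.05877424]
row [ 80  80  79  79  82  91 102 110 112 112 118 131 151 174] [150 150 149 149 148 146 137 129 127 130 131 131 131 131]
edge [0.43447197 0.10673651] 0.002108620718176746
0 (np.float64(0.25), 1) | 15 (np.float64(0.51), 1) | 30 (np.float64(0.78), 1) | 45 (np.float64(1.04), 1) | 60 (np.float64(1.3), 1) | 75 (np.float64(1.56), 1) | 90 (np.float64(1.61), -1) | 105 (np.float64(1.35), -1) | 120 (np.float64(1.09), -1) | 135 (np.float64(0.82), -1) | 150 (np.float64(0.56), -1) | 165 (np.float64(0.3), -1) |
```

```bash
python3 - <<'E'
from H import *
p=np.array([.4365,.1038,.077+N]); q90=list(quat(np.radians(90),0,-1)[0]); q0=list(quat(0,0,1)[0])
ctrl.move_pose(list(p+[0,0,.06]),q90)
print(ctrl.move_straight(list(p),v=.10,f_stop=8)); st()
ctrl.close_gripper(); st()
ctrl.open_gripper()
ctrl.move_straight(list(p+[0,0,.03]),v=.12)
ctrl.move_pose(list(p+[0,0,.03]),q0)
ctrl.move_straight(list(p),v=.10,f_stop=8)
ctrl.close_gripper(); ctrl.hold(.2); st()
ctrl.move_straight(list(p+[0,0,.02]),v=.08); ctrl.hold(.2); st()
s=snap('s13','side')
E
```

```text
False
t 51.7 p [0.437  0.1038 0.0649] F [ 0.5  0.1 -0.9] op 94.3
t 52.7 p [0.4365 0.1037 0.0645] F [ 0.8 -0.5 -0. ] op 27.5
t 57.3 p [0.4364 0.1038 0.0645] F [-0.5 -0.3  0.2] op 27.4
t 57.9 p [0.4359 0.1038 0.0839] F [-0.2 -0.4 -3.7] op 27.0
```

View pics/s13.png

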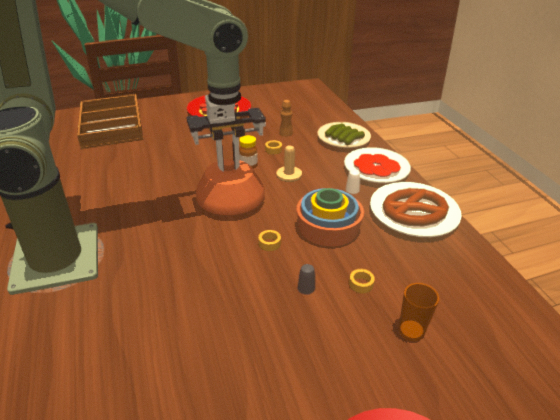

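```bash
python3 - <<'E'
from H import *
p=np.array([.4365,.1038,.077+N]); cr=np.array([.6368,-.0754])
ctrl.move_straight(list(p+[0,0,.14]),v=.15)
ctrl.move_straight([*cr,p[2]+.14],v=.15)
ctrl.move_straight([*cr,p[2]+.075],v=.12); ctrl.hold(.3); st()
s=imaging.capture("side"); cv2.imwrite("pics/z14.png",cv2.resize(s["pixels"][100:260,240:400],None,fx=3.5,fy=3.5,interpolation=0))
t=snap('t14')
E
```

```text
t 61.8 p [ 0.6374 -0.0756  0.1405] F [ 0.4  0.4 -3.1] op 27.4
```

View pics/z14.png

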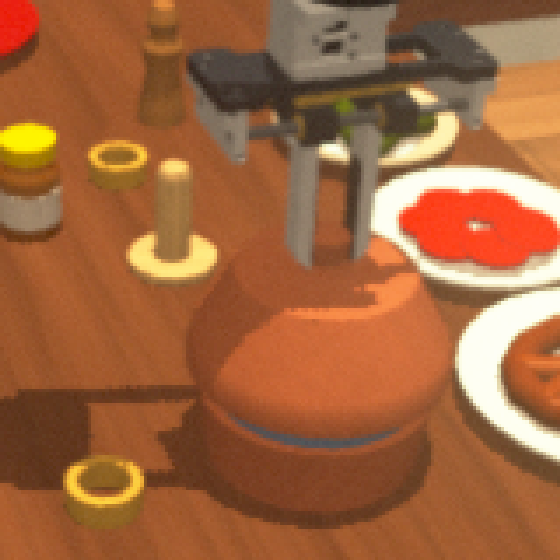

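View pics/t14.png

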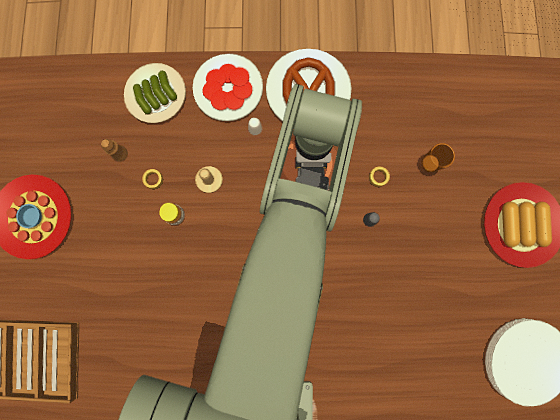

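Nothing was under the lid, and it hangs level above the nest. I'll lower it with a force stop.

```bash
python3 - <<'E'
from H import *
z=.077+N; cr=np.array([.6368,-.0754])
print(ctrl.move_straight([*cr,z+.040],v=.03,f_stop=6)); st()
ctrl.hold(.2); st(); print('dz',telemetry.read_ee_pos()[2]-z)
s=imaging.capture("side"); cv2.imwrite("pics/z15.png",cv2.resize(s["pixels"][100:260,240:400],None,fx=3.5,fy=3.5,interpolation=0))
E
```

```text
True
t 62.8 p [ 0.6363 -0.0752  0.1131] F [-0.3 -0.1  4.4] op 27.5
t 63.0 p [ 0.6363 -0.0752  0.1131] F [0.6 0.2 5.7] op 27.2
dz 0.04855952983568736
```

View pics/z15.png

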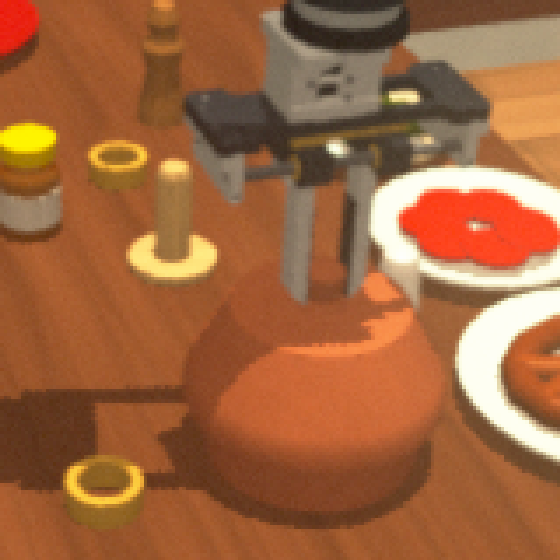

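```bash
python3 - <<'E'
from H import *
ctrl.open_gripper(); z=.077+N
ctrl.move_straight([.6368,-.0754,z+.14],v=.2)
ctrl.move_pose([.45,-.25,.25],list(quat(np.radians(0),0,1)[0]))
t=snap('t16'); s=snap('s16','side'); st()
for p in [(152,179),(380,176),(311,231)]: print('ring',find(t,'ring',p))
print('holder',find(t,'holder',(208,182)))
# post in side view
m=smask(s,F['holder'][0],(289,160),24); k=contour(m); top=k[k[:,1]<k[:,1].min()+6]; print(k.min(0),k.max(0)); print('side post tip',plane(s,[[ (top[:,0].min()+top[:,0].max())/2, k[:,1].min()+2.5]],.092)[0], 'top post', )
print(project(t,[[.6217,.1777,.092]]),project(s,[[.6217,.1777,.092]]))
E
```

```text
t 65.8 p [ 0.4507 -0.2491  0.2493] F [ 0.1 -0.5  0.4] op 94.0
ring (array([0.62206282, 0.32734572]), np.float64(0.0007961573843002348), 52)
ring (array([ 0.62855168, -0.27579676]), np.float64(0.0008005134075467467), 55)
ring (array([ 0.4832412 , -0.09241333]), np.float64(0.0008175495993150268), 54)
holder (array([0.62176674, 0.1776325 ]), np.float64(0.0007207651099245526), 74)
[277. 167.] [301. 178.]
side post tip [[0.58224407 0.06603537]] top post
[[203.67544517 173.08516949]] [[289.55790558 146.83712921]]
```

View pics/t16.png

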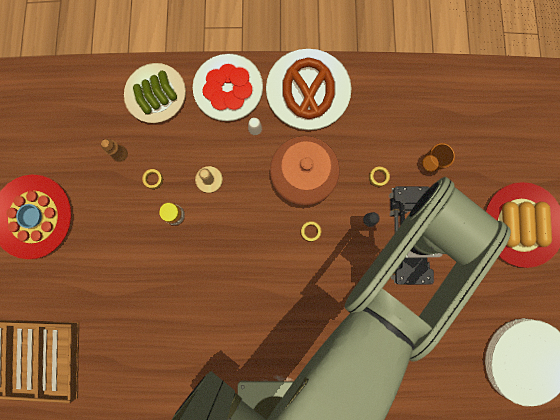

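```bash
python3 - <<'E'
import cv2,numpy as np
s=cv2.imread('pics/s16.png');t=cv2.imread('pics/t16.png')
cv2.imwrite('pics/z16.png',np.hstack([cv2.resize(s[135:185,265:315],(400,400),interpolation=0),cv2.resize(t[155:205,180:230],(400,400),interpolation=0)]))
E
```

```text
(no output)
```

View pics/z16.png

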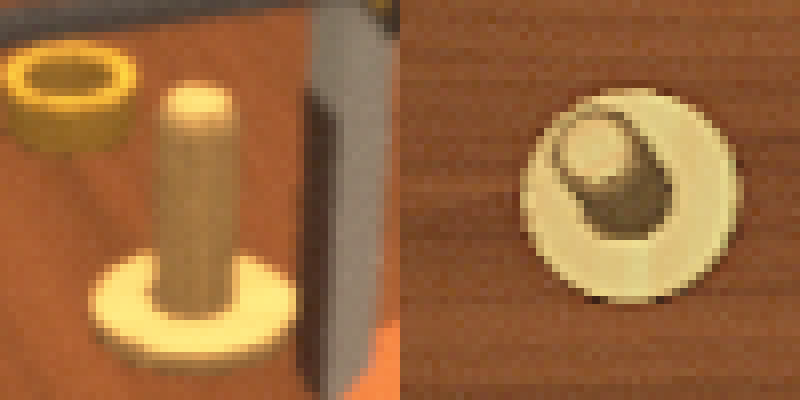

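View pics/s16.png

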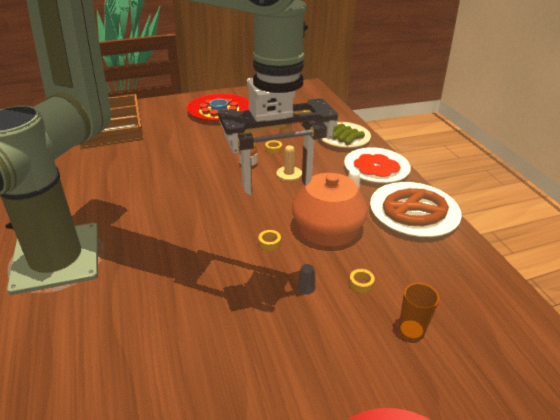

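Holder (.6217,.1777) agrees with the post tip in both views. Now ring A at (.4832,-.0924), with the jaws along y to stay clear of the lid.

```bash
cat >> H.py <<'E'
HO=np.array([.6216,.1775])
def pick_ring(r,deg,flip,approach=True):
    q=list(quat(np.radians(deg),0,flip)[0]); p=np.r_[r,.004+N]
    ctrl.move_pose(list(p+[0,0,.13]),q)
    print('touch',ctrl.move_straight(list(p),v=.12,f_stop=8)); ctrl.close_gripper(); st()
def place_ring(i,r,deg,flip,off=(0,0)):
    q=list(quat(np.radians(deg),0,flip)[0]); z=.004+N; h=HO+np.array(off); zt=z+.010+.022*i
    ctrl.move_straight([*r,z+.15],v=.2)
    ctrl.move_pose([*h,z+.14],q); 
    ctrl.move_straight([*h,z+.100],v=.1); ctrl.hold(.2); st()
    s=ctrl.move_straight([*h,zt-.006],v=.05,f_stop=5); st()
    print('stop',s,'height above target mm',round((telemetry.read_ee_pos()[2]-zt)*1e3,1))
E
python3 - <<'E'
from H import *
r=np.array([.4832,-.0924])
for d in(90,75,105):
    print(d,best([np.r_[r,-.009],np.r_[r,.14],np.r_[HO,0],np.r_[HO,.14]],np.radians(d))[:2])
f=best([np.r_[r,-.009],np.r_[r,.14],np.r_[HO,0],np.r_[HO,.14]],np.radians(90))[1]
pick_ring(r,90,f)
if telemetry.read_opening()>.045: place_ring(0,r,90,f)
s=snap('s17','side')
E
```

```text
90 (np.float64(1.7152044792841137), -1)
75 (np.float64(1.67406948284869), 1)
105 (np.float64(1.4534050914849646), -1)
touch False
t 69.5 p [ 0.4832 -0.0924 -0.0085] F [0.2 0.6 0.4] op 51.3
t 72.3 p [0.6224 0.1776 0.0926] F [-0.3 -0.3 -0.5] op 51.1
t 73.9 p [0.6214 0.1775 0.0013] F [ 0.1 -0.8  3. ] op 51.3
stop True height above target mm -0.2
```

View pics/s17.png

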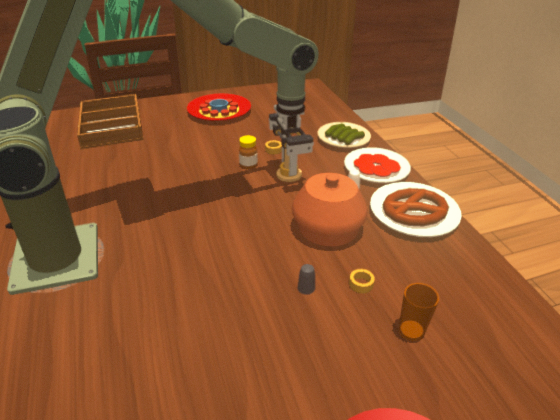

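Ring A is at the base of the post, within 0.2 mm of target height. On to the next ring.

```bash
python3 - <<'E'
from H import *
ctrl.open_gripper(); ctrl.move_straight([*HO,.14],v=.2); st()
c=imaging.capture("side"); 
r=np.array([.6285,-.2758])
f=best([np.r_[r,-.009],np.r_[r,.14],np.r_[HO,0],np.r_[HO,.14]],np.radians(0))[:2]; print(f); f=f[1]
# check ring position in side view
m=smask(c,F['ring'][0],(362,279),18); print('side ring',circle(c,m,.022,.026,0))
pick_ring(r,0,f)
if telemetry.read_opening()>.045: place_ring(1,r,0,f)
s=snap('s18','side')
E
```

```text
t 75.6 p [0.6204 0.1773 0.1385] F [-0.2 -0.2 -0.9] op 94.3
(np.float64(0.539444234797597), 1)
side ring (array([ 0.62595155, -0.28060102]), np.float64(0.004662103296171349), 82)
touch False
t 79.6 p [ 0.6285 -0.2758 -0.0085] F [ 0.   0.3 -0.5] op 51.1
t 82.9 p [0.6225 0.1776 0.0926] F [-0.3 -0.5 -0.4] op 50.6
t 84.1 p [0.6214 0.1776 0.0258] F [ 0.4 -0.2  3.4] op 50.3
stop True height above target mm 2.3
```

View pics/s18.png

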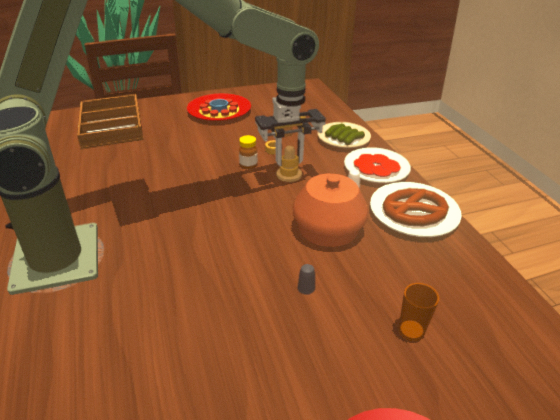

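```bash
python3 - <<'E'
from H import *
ctrl.open_gripper(); ctrl.move_straight([*HO,.14],v=.2); st()
c=imaging.capture("side"); cv2.imwrite("pics/z19.png",cv2.resize(c["pixels"][120:200,250:330],None,fx=6,fy=6,interpolation=0))
r=np.array([.6221,.3273])
for d in(135,145,155): print(d,[best([np.r_[r,-.009],np.r_[r,.14],np.r_[HO,0],np.r_[HO,.14]],np.radians(d))[:2]])
E
```

```text
t 85.7 p [0.6207 0.1774 0.1388] F [-0.1 -0.3 -0. ] op 93.9
135 [(np.float64(1.146787578713929), -1)]
145 [(np.float64(0.9722546535144962), -1)]
155 [(np.float64(0.7977217283150635), -1)]
```

View pics/z19.png

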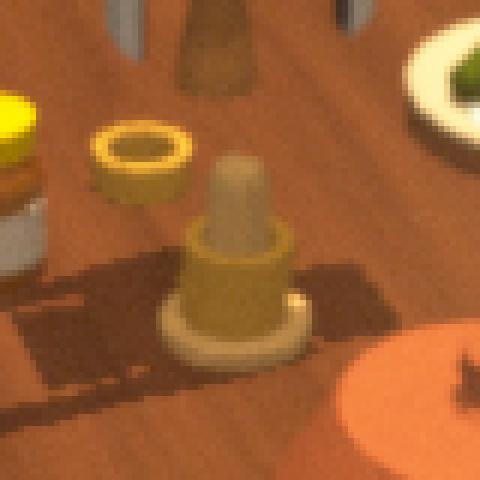

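Both rings sit flat on the post. Third ring.

```bash
python3 - <<'E'
from H import *
r=np.array([.6221,.3273])
pick_ring(r,145,-1)
if telemetry.read_opening()>.045: place_ring(2,r,145,-1)
s=snap('s20','side')
E
```

```text
touch False
t 88.5 p [ 0.6221  0.3273 -0.0085] F [0.3 0.2 0.9] op 51.5
t 90.8 p [0.6224 0.1778 0.0926] F [-1.   0.  -0.5] op 51.8
t 91.7 p [0.6207 0.1775 0.0453] F [-1.1  0.1  4.2] op 51.2
stop True height above target mm -0.2
```

View pics/s20.png

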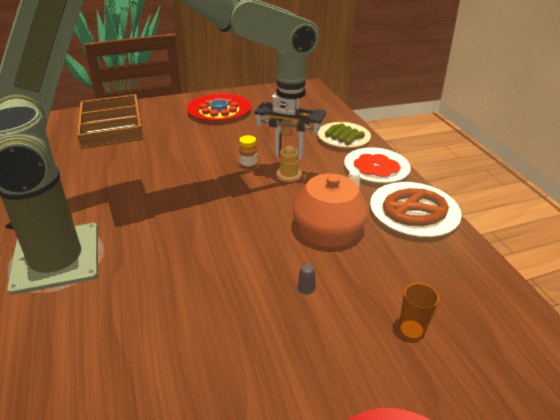

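```bash
python3 - <<'E'
from H import *
ctrl.open_gripper(); ctrl.move_straight([*HO,.18],v=.2)
ctrl.move_pose([.35,.40,.25],list(quat(np.radians(145),0,-1)[0])); st()
t=snap('t21'); s=imaging.capture("side")
cv2.imwrite("pics/z21.png",np.hstack([cv2.resize(s["pixels"][120:260,250:390],(400,400),interpolation=0),cv2.resize(t["pixels"][131:211,265:345],(400,400),interpolation=0)]))
# lid: frustum top circle & knob, as measured earlier offset
m=smask(t,lambda h,s,v:(v>180)&(h<14)&(s>120),project(t,[[.6368,-.0754,.116]])[0],40); P,_=plane(t,contour(m),.116)
f=least_squares(lambda q:np.hypot(*(P-q[:2]).T)-q[2],[.637,-.075,.055],loss='soft_l1',f_scale=.001); print('lid',f.x)
E
```

```text
t 94.7 p [0.3508 0.3994 0.2495] F [-0.2 -0.3 -0.1] op 94.1
lid [ 0.63724568 -0.07915474  0.05887105]
```

View pics/z21.png

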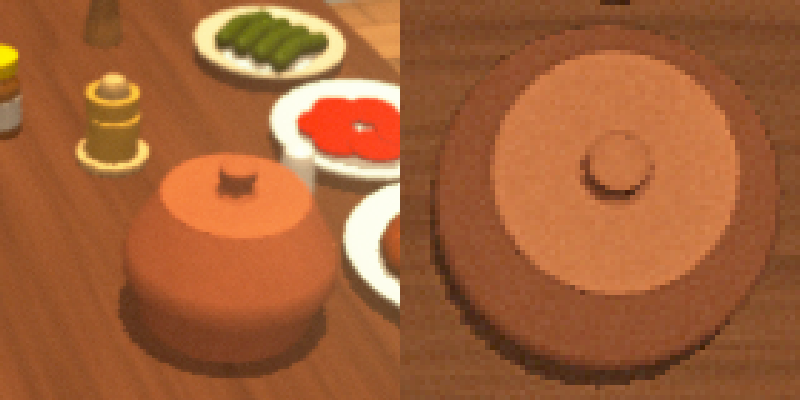

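View pics/t21.png

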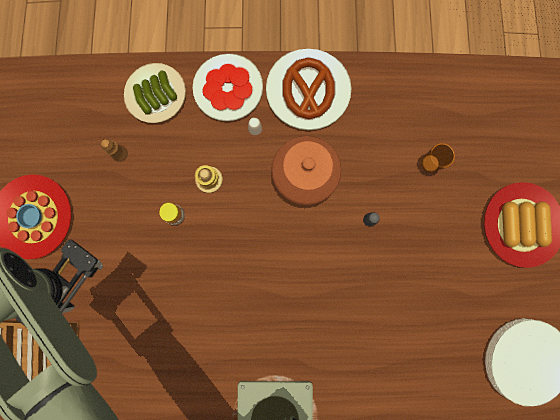

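Three rings are on the post. The lid looks shifted slightly in y compared with the last picture, so I'll compare the two and check the seating.

```bash
python3 - <<'E'
from H import *
t=imaging.capture("top"); s=imaging.capture("side")
def lid(im):
    d=dict(t); d["pixels"]=im
    m=smask(d,lambda h,s,v:(v>180)&(h<14)&(s>120),project(d,[[.6368,-.0754,.116]])[0],40); P,_=plane(d,contour(m),.116)
    f=least_squares(lambda q:np.hypot(*(P-q[:2]).T)-q[2],[.637,-.075,.055],loss='soft_l1',f_scale=.001); return f.x,np.median(abs(f.fun))
for n in('t16','t21'): print(n,lid(cv2.imread(f'pics/{n}.png')))
a=cv2.imread('pics/s16.png')[150:260,280:380]; b=s["pixels"][150:260,280:380]
cv2.imwrite('pics/z22.png',np.hstack([cv2.resize(x,(400,440),interpolation=0) for x in(a,b)]))
print('expected lid outline side px (lower edge z=.048 L/R/front):',project(s,[[.6368+.089*np.cos(th),-.0754+.089*np.sin(th),.048] for th in np.radians([0,90,180,270])]).round(1).tolist(), 'knob top',project(s,[[.6368,-.0754,.147]]), project(t,[[.6368,-.0754,.147]]))
E
```

```text
t16 (array([ 0.63691382, -0.07475791,  0.05878684]), np.float64(0.0005107509865038343))
t21 (array([ 0.63724568, -0.07915474,  0.05887105]), np.float64(0.0005770990672139334))
expected lid outline side px (lower edge z=.048 L/R/front): [[363.3, 205.3], [315.8, 191.6], [294.1, 218.5], [344.9, 234.5]] knob top [[332.60061685 176.43162552]] [[307.02769988 162.3965704 ]]
```

View pics/z22.png

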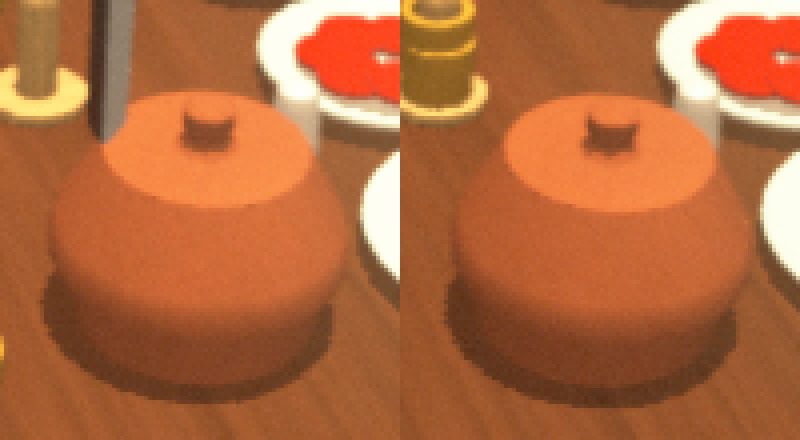

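```bash
python3 - <<'E'
from H import *
s=imaging.capture("side")["pixels"].astype(np.float32); a=cv2.imread('pics/s16.png').astype(np.float32)
for n,(y0,y1,x0,x1) in dict(lid=(170,215,310,370),crocklow=(222,254,288,370),tableref=(270,300,280,380)).items():
    A,B=[cv2.GaussianBlur(x[y0:y1,x0:x1,2],(0,0),1) for x in(a,s)]
    print(n,cv2.phaseCorrelate(A,B,cv2.createHanningWindow((x1-x0,y1-y0),cv2.CV_32F)))
L=[.637,-.079]; q=list(quat(0,0,1)[0])
ctrl.close_gripper()
ctrl.move_pose([*L,.22],q); ctrl.move_straight([*L,.155],v=.1); ctrl.hold(.3); st()
print(ctrl.move_straight([*L,.125],v=.02,f_stop=5)); st(); print('expected',.147+N)
ctrl.move_straight([*L,.25],v=.2)
ctrl.move_pose([.35,.40,.25],list(quat(np.radians(145),0,-1)[0]))
t=snap('t23'); 
m=smask(t,lambda h,s,v:(v>180)&(h<14)&(s>120),project(t,[[.6368,-.0754,.116]])[0],40); P,_=plane(t,contour(m),.116)
f=least_squares(lambda q:np.hypot(*(P-q[:2]).T)-q[2],[.637,-.075,.055],loss='soft_l1',f_scale=.001); print('lid',f.x); st()
E
```

```text
lid ((0.6764973719000515, 1.1777382784946582), 1.1589576385639333)
crocklow ((0.28020729255865007, 0.7430754680126697), 1.1079619765281676)
tableref ((0.03171148200789986, -0.16291008964322806), 0.6423842147191365)
t 99.5 p [ 0.6374 -0.0791  0.1558] F [-0.9  0.2  0.2] op 0.7
True
t 100.5 p [ 0.6369 -0.079   0.1345] F [-0.7 -0.2  4.6] op 0.6
expected 0.13449999999999998
lid [ 0.63717456 -0.07916361  0.05886833]
t 103.2 p [0.3507 0.3996 0.2499] F [ 0.7  0.2 -0.5] op 0.3
```

View pics/t23.png

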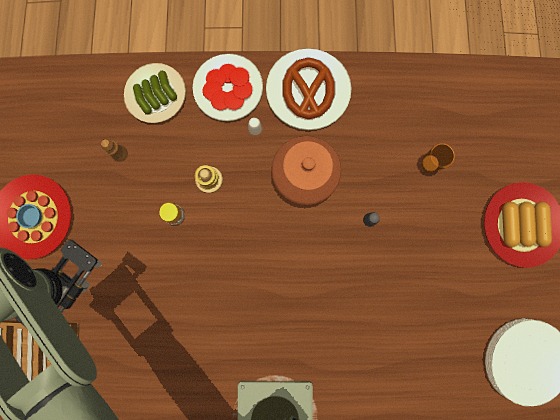

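The knob top was touched at TCP z=134.5 mm, exactly as expected for a closed lid. The bystanders appear at their original pixels and the rings are on the post, so I'm handing the job in.

```bash
python3 - <<'E'
from H import *
a=cv2.imread('pics/top0.png'); b=cv2.imread('pics/t23.png')
for n,(x,y) in dict(jar=(172,212),mill=(113,150),salt=(254,126),tumbler=(440,157),pepper=(371,219)).items():
    A,B=[cv2.GaussianBlur(i[y-16:y+16,x-16:x+16],(0,0),1).astype(np.float32)[...,1] for i in(a,b)]; print(n,np.round(cv2.phaseCorrelate(A,B)[0],2))
workorder.close_job(); st()
E
```

```text
jar [0.11 0.1 ]
mill [-0.05  0.06]
salt [ 0.01 -0.05]
tumbler [ 0.02 -0.06]
pepper [-0.01  0.07]
the job is handed in; nothing more can be done
the job is handed in; nothing more can be done
```

I nested the blue, yellow and green bowls in the crock and closed the lid on them. All three rings are on the holder's post. The white bowl was absent, and there was no bowl under the lid. I handed the job in at about 103 s of the 210 s allowed.

**Last checks**
- **Bowls:** before closing, the pictures showed all rims concentric within their play and level.
- **Lid:** it set down 48.6 mm above its pick height, against 48 mm wanted. A later touch on the knob gave exactly the height expected of a closed lid.
- **Rings:** all three look seated flat. One released about 2 mm high, then dropped flat.
- **Bystanders:** the jar, mill, tumbler and shakers all show within 0.2 pixel of where they started.

**What disagreed or went wrong**
- **Tool length:** the fingertips are about 13 mm behind the reported TCP, not 22 mm ahead of it. My first grasp of the blue bowl closed on nothing, so I touched the table to measure the tool and used that length from then on.
- **Knocked ring:** one ring was knocked about 5 cm aside during the run. I found it again in the pictures before picking it.
- **Lid and crock moved:** after closing, the lid moved about 4 mm sideways, and the crock seems to have moved slightly with it. Most likely the gripper or a carried ring brushed the knob. The knob touch that confirmed the lid is still home came after this.

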